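Free the sagging guard bolt and hold the gate ajar

TASK

The sprung bolt on the machine guard's gate sags, and its nose hangs behind the bent yellow lip of the keeper: take the black knob, lift the bolt over the lip without wrenching it against the keeper, and draw it back until the red pointer stands in the green field between the two red lines of the scale, with the gate still shut. Then swing the gate towards you until its free edge stands about 10 cm open, and finish there, still gripping the knob, with the pointer in the green field and the gate held still, so that I can look at the jig inside. Leave the other things on the bench where they are.

Things in the scene. Friction and masses are not known exactly. Their poses are not given: they have to be found in the camera images.
- guard: Bench-top machine guard fixed to the bench: grey base 350 mm wide, 144 deep, 12 thick, aluminium posts 165 mm high, clear side and back panes, open top, a drill jig inside. Origin on the bench under the base, 22 mm behind the plate's middle; z up, x from the gate into the guard, y to the left along the closed gate. The gate closes the front.
- gate_hinge (a point): Point on the upright (vertical) hinge axis of the gate, at the left (+y) front post, at the height of the gate's top edge (160 mm above the bench).
- gate_edge (a point): Top of the gate's free (right) edge, in the middle of the gate's thickness: 278 mm along the gate from the hinge axis and 11 mm farther into the guard (+x when shut) than that axis; it swings towards the operator.
- gate_leaf (a joint): Gate opening in rad: 0 shut, grows as the free edge swings towards the operator (clockwise from above); 0.36 is a 10 cm gap at the free edge. A weak spring always closes it (about 3 N at the knob when 0.36 open). Aluminium frame with clear pane, 278 mm wide, 138 high, 14 thick. It cannot open while the bolt's nose is in the keeper.
- knob (a point): Centre of the bolt's black knob: upright barrel shape, 22 mm in diameter, 28 mm high, on a 10 mm stem, 201 mm above the bench at rest, 20 mm in front of the gate's face and 41 mm above its top edge; leans 0.1 rad to the keeper at rest. It may be pinched from above in any direction.
- carrier (a joint): Draw of the sprung bolt in m: 0 fully in the keeper, grows as it is drawn along the gate towards the hinge (guard +y), stop at 0.058. A red pointer at its rear shows it on the white scale on the gate's top edge: black ticks every 10 mm, green field between red lines at 0.034 and 0.050. A spring pushes it home: 3 N at 0, 7 N at 0.050.
- bolt_rod: The sagging barrel bolt with its knob: steel rod 10 mm thick, 170 mm long, along the gate's front near its top, pinned at its rear end (origin, the pivot; the knob stands 100 mm from it). Its nose droops by its weight. Lifting the knob raises it: the knob can rise 17 mm; with less than 7 mm the nose does not pass the keeper's lip, 10 to 14 mm is safe.
- keeper: Steel staple, 30 mm wide, 66 high, on the front of the right post (origin bottom, middle). Its mouth's edge is bent up into a yellow lip, 6 mm thick. The catch under the bolt's nose hangs behind it at rest, 3 mm away, and 11 mm lower than the lip's top. The bolt must stay lifted for the first 25 mm of draw; after that its height no longer matters.
- pliers_blue: Bystander, leave alone: blue-handled pliers, 129x50x12 mm, loose on the bench; origin at the middle of its underside.
- sensor_disc: Bystander, leave alone: grey sensor disc, 38x38x13 mm, loose on the bench; origin at the middle of its underside.
- dark_jar: Bystander, leave alone: dark jar, 48x48x70 mm, upright, loose on the bench; origin at the middle of its underside.

How it is judged:
By the outcome, as a careful person would: the job done as asked, in the order asked, and still so for the second after the job is handed in, while the arm keeps its last pose, push and grip.
It also fails if it takes over 35 s, if anything falls off the work surface, if the arm or the gripper's body presses on something with over 40 N, if the wrist force passes 120 N, or if a joint passes its speed limit or range.

ROBOT

A 7-joint arm with a two-finger parallel gripper is mounted at the origin on a cart in front of the work surface, level with it; the furniture and walls round the work are solid. World frame = base frame: x ahead of the robot, y to its left, z up, the work surface at z = 0. Lengths are in m, angles in rad, forces in N, time in s.
With the tool pointing down it reaches from about 0.425 to 0.875 m from the base axis. Payload 4.7 kg.
Tool frame: the origin (TCP) lies midway between the tips of the shut fingers; the grasp point (between the pads) lies 19 mm behind it; x points along the fingers, y is the direction in which the jaws open and shut, and the axes are right-handed (so a half turn about x gives the same grasp; the last joint's range is limited). The gripper opens to 87 mm and grips with 3 to 60 N. Pads are 19 mm wide; open, the fingers measure 117 mm over their backs; the gripper's body (75 mm by 190 mm) begins 51 mm behind the grasp point.
Start: joints at [-1.178, 0.321, -0.07, 1.45, 0.023, 1.371, -0.057], TCP at [0.24, 0.604, 0.223] pointing down, gripper open.
Joint ranges: [-2.86, 2.86], [-0.3, 2.09], [-1.38, 1.24], [0.06, 2.45], [-1.56, 4.7], [0.09, 2.05], [-2.69, 2.69]. Speed limits (rad/s): [2.57, 2.57, 3.14, 3.14, 3.14, 3.14, 3.14].

INTERFACE

Orientations are given as a rotation vector (axis times angle).
In Python, from bench import ctrl gives the robot as it stands. The module is installed in compiled form; this text tells all that it offers.
- The arm moves only by the shell command python3 -m jog 'ROWS' [FORCE]. ROWS is JSON, a list of rows, each an object with "rot": the turn, a rotation vector about the tool's x, y, z in units of 5 degrees (1.0 is 5 degrees), a list of three; "travel": the shift along the tool's x, y, z in units of 0.3 m (1.0 is 0.3 m), a list of three; "jaw": the closure, from -1 (fully open) to 1 (shut), so that 0 is half open. In form: [{"rot": [ax, ay, az], "travel": [tx, ty, tz], "jaw": jaw}, ...]. A call has 1 to 8 rows; each row shifts and turns the commanded pose from where the row before left it, along the tool's axes as they then stand; what a row does not reach is not made up. A row lasts 1/10 s, in which the tool goes at most 50 mm and 8.59 degrees, less where a joint would pass 70% of its speed; a pose out of reach is approached as far as the arm can. A call with a number of a shift or a turn outside -1 to 1 is refused whole. A call with a gripper value outside its range is refused whole. The fingers move at their own pace and stop on an object; FORCE is the grip in N (left out, the last holds). Time passes only in rows, so rows that do not move let the fingers close. It gives the time, the measured TCP pose, the force and the opening at its end, in the units of the state.
- ctrl.get_state(): the state, without advancing time (a new reading comes with each control period).
- ctrl.get_image(name): name is "scene" or "top"; returns the picture (420x560x3 uint8, red, green, blue); there is no depth.
- ctrl.camera_model(name): a dict with "mtx" (3x3 intrinsics, pixels), "extrinsics" (4x4, takes a point from world to camera coordinates). Camera axes: x right, y up, looking along -z (the intrinsics and any distortion apply to the point x, -y, -z); pixel columns grow to the right and rows downward; lengths in m; the calibration is good to about 2 mm. A picture is of the moment at which its call begins. camera_model takes no time and is no camera call.
- ctrl.close_job(): hands the job in, once; it reports no verdict.
The state is a dict: "time": time; "joint_positions": joint angles; "qd": joint speeds; "joint_torque": joint torques, N m; "position": TCP position; "tool_rot": TCP orientation; "ft_force": force on the tool from outside, world axes, zero at the start; "torque": the same for the moment, N m; "grip_width": opening from 0.0 (shut) to 1.0 (fully open).
Only numpy, scipy, OpenCV 4.12 (cv2) and the standard library are available. Lean on these libraries where they do the work, as an engineer would, in place of code of your own. Each camera call takes 0.05 s, during which the arm holds its last target.

## Working session

There is one attempt and no reset: what is moved stays moved. The work goes in short steps, Python scripts to look and compute and a shell command to move; the robot and the scene stay as the last step left them, time stands still between calls to the robot, and variables do not carry over. Pictures are saved under pics/ and viewed, and the job is handed in when it is done.

```bash
mkdir -p pics; python3 - <<'E'
from bench import ctrl
import cv2,numpy as np
s=ctrl.get_state();print(s)
for n in("scene","top"):
    m=ctrl.camera_model(n);print(n,m)
    cv2.imwrite(f"pics/{n}0.png",ctrl.get_image(n)[:,:,::-1])
E
```

```text
{'time': 0.0, 'joint_positions': array([-1.17789296,  0.32184332, -0.0700988 ,  1.45168757,  0.02262887,
        1.3707955 , -0.05690881]), 'qd': array([ 6.07889357e-05, -7.24844237e-04,  1.20810435e-03,  1.29176260e-03,
       -2.09219874e-03,  1.58110887e-03, -1.45408623e-03]), 'joint_torque': array([-1.59783604e-04, -4.91287172e+01, -4.03943891e-01, -3.12528205e+01,
       -6.39874628e-02,  4.36906144e-02,  1.67574149e-04]), 'position': array([0.24021678, 0.60338021, 0.22144213]), 'tool_rot': array([ 0.29564323,  1.55053861, -0.29869122]), 'ft_force': array([ 0.65932469, -0.49675378, -0.65535845]), 'torque': array([-0.00391931,  0.01131726,  0.0324448 ]), 'grip_width': 1.0014530393939483}
scene {'mtx': array([[446.58185551,   0.        , 277.7875263 ],
       [  0.        , 446.58185551, 200.77869706],
       [  0.        ,   0.        ,   1.        ]]), 'extrinsics': array([[ 0.17571305, -0.98443213, -0.00427825, -0.25457328],
       [ 0.86221471,  0.15179803,  0.48326303, -0.47009549],
       [-0.47509022, -0.08860439,  0.87546476, -1.02781026],
       [ 0.        ,  0.        ,  0.        ,  1.        ]])}
top {'mtx': array([[380.90455979,   0.        , 275.05349823],
       [  0.        , 380.90455979, 215.11588696],
       [  0.        ,   0.        ,   1.        ]]), 'extrinsics': array([[ 0.17204415, -0.98508797,  0.00158219, -0.25745317],
       [ 0.96465639,  0.1688008 ,  0.20234707, -0.51415792],
       [-0.19959674, -0.03328636,  0.9793126 , -0.8772434 ],
       [ 0.        ,  0.        ,  0.        ,  1.        ]])}
```

View pics/scene0.png

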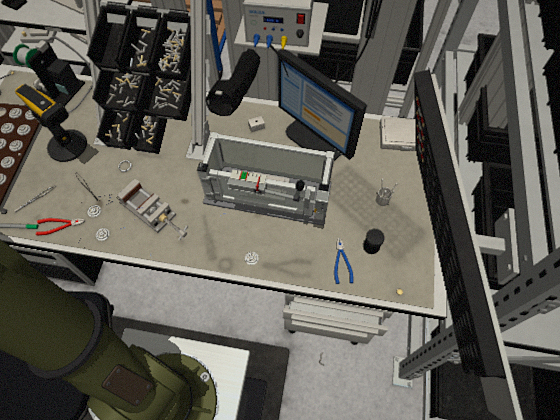

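View pics/top0.png

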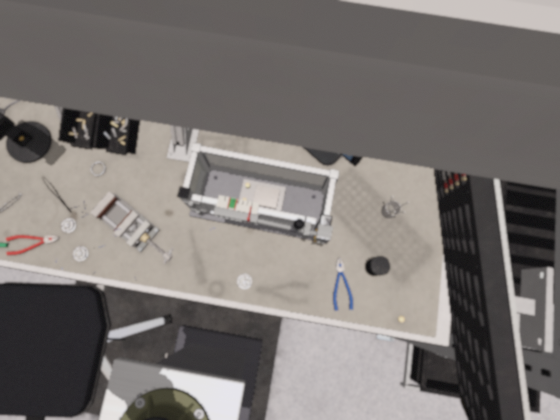

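```bash
python3 - <<'E'
import cv2
for n,(x,y,w,h) in(("scene",(60,140,260,200)),("top",(60,130,260,200))):
    a=cv2.imread(f"pics/{n}0.png")[y:y+h,x:x+w]
    cv2.imwrite(f"pics/{n}0c.png",cv2.resize(a,None,fx=3,fy=3,interpolation=cv2.INTER_CUBIC))
E
python3 - <<'E'
import cv2
for n,(x,y,w,h) in(("scene",(190,125,160,110)),("top",(175,140,170,110))):
    a=cv2.imread(f"pics/{n}0.png")[y:y+h,x:x+w]
    f=4.7
    cv2.imwrite(f"pics/{n}0c.png",cv2.resize(a,None,fx=f,fy=f,interpolation=cv2.INTER_CUBIC))
E
```

```text
(no output)
```

View pics/scene0c.png

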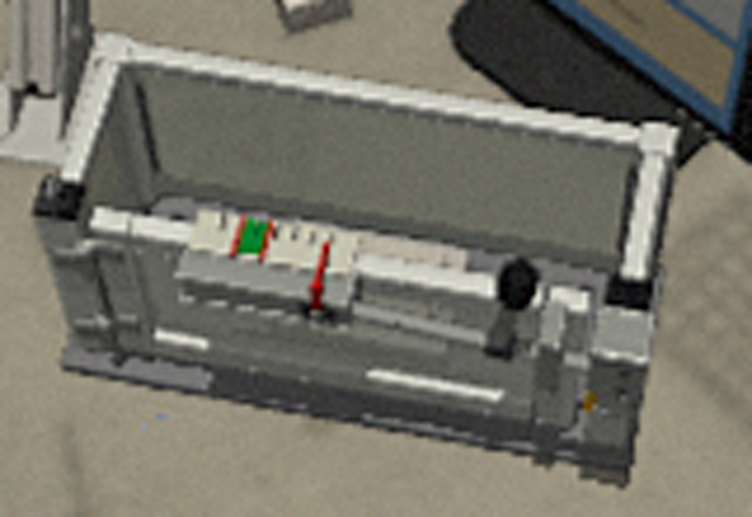

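View pics/top0c.png

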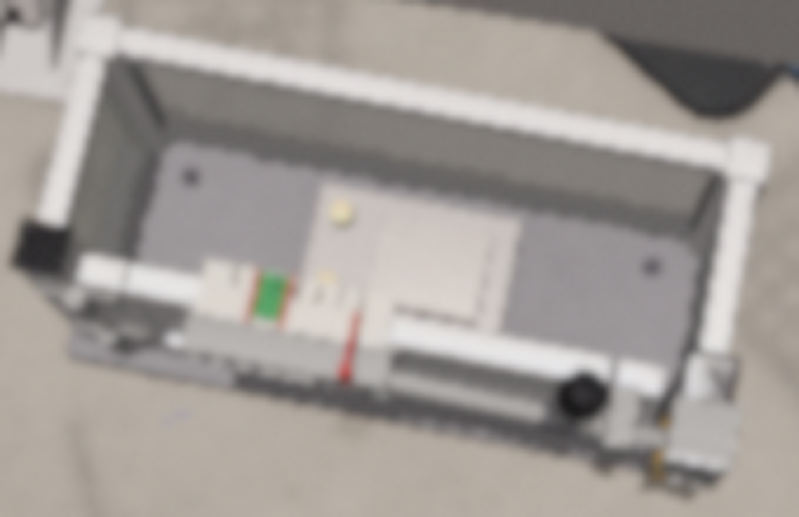

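```bash
cat > h.py <<'E'
import numpy as np,cv2
from bench import ctrl
from scipy.spatial.transform import Rotation as R
def P(n):
    m=ctrl.camera_model(n);return m["mtx"]@(np.diag([1,-1,-1])@m["extrinsics"][:3])
def proj(n,X):
    p=P(n)@np.append(X,1);return p[:2]/p[2]
def tri(a,b):
    X=cv2.triangulatePoints(P("scene"),P("top"),np.array(a,float).reshape(2,1),np.array(b,float).reshape(2,1))[:,0]
    X=X[:3]/X[3];return X,np.r_[proj("scene",X)-a,proj("top",X)-b]
def onz(n,uv,z):
    p=P(n);A=p[:,:3];o=-np.linalg.solve(A,p[:,3]);d=np.linalg.solve(A,[*uv,1]);return o+d*(z-o[2])/d[2]
def sc(u,v,o,f=4.7): return ((u+.5)/f-.5+o[0],(v+.5)/f-.5+o[1])
E
python3 - <<'E'
from h import *
np.set_printoptions(precision=4,suppress=True)
S=(190,125);T=(175,140)
for n,a,b,z in(("knob",(518,284),(582,396),.201),("RL",(118,48),(98,37),.165),("RR",(658,135),(748,158),.165),("FRblack/keeper",(628,290),(712,372),.165),("FLblack",(60,195),(42,248),.165),("greenmid",(252,236),(270,296),.16),("ptrtip",(325,245),(356,315),.162)):
    a=sc(*a,S);b=sc(*b,T)
    X,r=tri(a,b);print(n,X,r,onz("scene",a,z)[:2],onz("top",b,z)[:2])
print(R.from_rotvec(ctrl.get_state()["tool_rot"]).as_matrix())
for n,p in (("pl",(343,262)),("jar",(373,240))): print(n,onz("scene",p,0.0))
E
```

```text
knob [ 0.5092 -0.221   0.2113] [-0.3965  0.0236  0.6481 -0.029 ] [ 0.5156 -0.2214] [ 0.5109 -0.2201]
RL [0.6447 0.0267 0.1761] [-0.4993 -0.1076  0.8287  0.125 ] [0.6525 0.0287] [0.6486 0.0317]
RR [ 0.6404 -0.2802  0.1721] [-0.4356  0.0685  0.7152 -0.0817] [ 0.6459 -0.2814] [ 0.6424 -0.2795]
FRblack/keeper [ 0.5366 -0.2772  0.1762] [-0.1938  0.0252  0.3128 -0.0299] [ 0.5436 -0.2777] [ 0.5389 -0.2777]
FLblack [0.5396 0.0303 0.1817] [ 0.0241  0.0053 -0.0394 -0.006 ] [0.5498 0.0357] [0.5433 0.0351]
greenmid [ 0.5375 -0.0745  0.1726] [-0.1475 -0.0145  0.2392  0.016 ] [ 0.5452 -0.0723] [ 0.5402 -0.0721]
ptrtip [ 0.5339 -0.1155  0.1806] [-0.1588 -0.0084  0.2581  0.0089] [ 0.5452 -0.1129] [ 0.5378 -0.113 ]
[[-0.0005  0.3698  0.9291]
 [-0.0016  0.9291 -0.3698]
 [-1.     -0.0017  0.0001]]
pl [ 0.4188 -0.3611  0.    ]
jar [ 0.497  -0.4353  0.    ]
```

```bash
python3 - <<'E'
from h import *
np.set_printoptions(precision=4,suppress=True)
S=(190,125);T=(175,140)
for n,a,b in(("gateL",(92,218),(80,268)),("gateR",(590,298),(665,378))):
    a=sc(*a,S);b=sc(*b,T);print(n,onz("scene",a,.16)[:2],onz("top",b,.16)[:2])
# stem base height on plane x=.513
for uv in((500,345),(318,308),(430,328)):
    a=sc(*uv,S)
    for z in(.12,.13,.14,.15,.16): print(uv,z,onz("scene",a,z)[:2])
for p in((67,143),(62,100),(40,100),(195,140)): print(p,onz("scene",p,0.0)[:2],onz("scene",p,0.2)[:2])
E
```

```text
gateL [0.5414 0.0162] [0.5381 0.0171]
gateR [ 0.5382 -0.2584] [ 0.5335 -0.2574]
(500, 345) 0.12 [ 0.5238 -0.2134]
(500, 345) 0.13 [ 0.5182 -0.2139]
(500, 345) 0.14 [ 0.5126 -0.2145]
(500, 345) 0.15 [ 0.507 -0.215]
(500, 345) 0.16 [ 0.5015 -0.2156]
(318, 308) 0.12 [ 0.5295 -0.1102]
(318, 308) 0.13 [ 0.5239 -0.1118]
(318, 308) 0.14 [ 0.5183 -0.1134]
(318, 308) 0.15 [ 0.5126 -0.115 ]
(318, 308) 0.16 [ 0.507  -0.1166]
(430, 328) 0.12 [ 0.5277 -0.1736]
(430, 328) 0.13 [ 0.5221 -0.1746]
(430, 328) 0.14 [ 0.5165 -0.1756]
(430, 328) 0.15 [ 0.5109 -0.1765]
(430, 328) 0.16 [ 0.5052 -0.1775]
(67, 143) [0.6611 0.5251] [0.5369 0.3838]
(62, 100) [0.8231 0.6113] [0.6701 0.4547]
(40, 100) [0.8106 0.683 ] [0.6598 0.5137]
(195, 140) [0.741  0.1358] [0.6026 0.0636]
```

```bash
cat >> h.py <<'E'
def plan(pts,rots,nd=3):
    """pts: list of world targets per row (TCP); rots: units about tool x per row"""
    s=ctrl.get_state();p=s["position"];Rm=R.from_rotvec(s["tool_rot"])
    out=[]
    for q,r in zip(pts,rots):
        t=Rm.inv().apply(np.array(q)-p)/.3
        t=np.round(t,nd);out.append((list(map(float,t)),r));p=p+Rm.apply(t*.3);Rm=Rm*R.from_rotvec([np.deg2rad(5*r),0,0])
    for o in out:print('{"rot":[%g,0,0],"travel":[%g,%g,%g],"jaw":-1}'%(o[1],*o[0]))
    print(p,Rm.as_matrix())
E
python3 - <<'E'
from h import *
np.set_printoptions(precision=4,suppress=True)
A=np.array([.24,.604,.222]);B=np.array([.45,.22,.26]);C=np.array([.513,-.2207,.26])
n1=10;n2=10
pts=[A+(B-A)*(i+1)/n1 for i in range(n1)]+[B+(C-B)*(i+1)/n2 for i in range(n2)]
plan(pts,[.9]*12+[.4]+[.4]*7)
E
```

```text
{"rot":[0.9,0,0],"travel":[-0.014,-0.092,0.111],"jaw":-1}
{"rot":[0.9,0,0],"travel":[-0.012,-0.084,0.119],"jaw":-1}
{"rot":[0.9,0,0],"travel":[-0.013,-0.074,0.126],"jaw":-1}
{"rot":[0.9,0,0],"travel":[-0.012,-0.064,0.131],"jaw":-1}
{"rot":[0.9,0,0],"travel":[-0.013,-0.054,0.135],"jaw":-1}
{"rot":[0.9,0,0],"travel":[-0.012,-0.043,0.14],"jaw":-1}
{"rot":[0.9,0,0],"travel":[-0.013,-0.032,0.142],"jaw":-1}
{"rot":[0.9,0,0],"travel":[-0.012,-0.021,0.145],"jaw":-1}
{"rot":[0.9,0,0],"travel":[-0.013,-0.009,0.145],"jaw":-1}
{"rot":[0.9,0,0],"travel":[-0.012,0.002,0.146],"jaw":-1}
{"rot":[0.9,0,0],"travel":[-0,-0.038,0.143],"jaw":-1}
{"rot":[0.9,0,0],"travel":[0,-0.028,0.146],"jaw":-1}
{"rot":[0.4,0,0],"travel":[0,-0.016,0.148],"jaw":-1}
{"rot":[0.4,0,0],"travel":[0.001,-0.011,0.148],"jaw":-1}
{"rot":[0.4,0,0],"travel":[-0,-0.005,0.148],"jaw":-1}
{"rot":[0.4,0,0],"travel":[-0,-0.001,0.148],"jaw":-1}
{"rot":[0.4,0,0],"travel":[0,0.005,0.149],"jaw":-1}
{"rot":[0.4,0,0],"travel":[0,0.01,0.148],"jaw":-1}
{"rot":[0.4,0,0],"travel":[0.001,0.015,0.147],"jaw":-1}
{"rot":[0.4,0,0],"travel":[-0,0.02,0.147],"jaw":-1}
[ 0.5129 -0.2206  0.2599] [[-0.0005  0.9996 -0.0297]
 [-0.0016 -0.0297 -0.9996]
 [-1.     -0.0005  0.0016]]
```

```bash
python3 -m jog '[{"rot":[0.9,0,0],"travel":[-0.014,-0.092,0.111],"jaw":-1},{"rot":[0.9,0,0],"travel":[-0.012,-0.084,0.119],"jaw":-1},{"rot":[0.9,0,0],"travel":[-0.013,-0.074,0.126],"jaw":-1},{"rot":[0.9,0,0],"travel":[-0.012,-0.064,0.131],"jaw":-1},{"rot":[0.9,0,0],"travel":[-0.013,-0.054,0.135],"jaw":-1},{"rot":[0.9,0,0],"travel":[-0.012,-0.043,0.14],"jaw":-1},{"rot":[0.9,0,0],"travel":[-0.013,-0.032,0.142],"jaw":-1},{"rot":[0.9,0,0],"travel":[-0.012,-0.021,0.145],"jaw":-1}]'
python3 -m jog '[{"rot":[0.9,0,0],"travel":[-0.013,-0.009,0.145],"jaw":-1},{"rot":[0.9,0,0],"travel":[-0.012,0.002,0.146],"jaw":-1},{"rot":[0.9,0,0],"travel":[0,-0.038,0.143],"jaw":-1},{"rot":[0.9,0,0],"travel":[0,-0.028,0.146],"jaw":-1},{"rot":[0.4,0,0],"travel":[0,-0.016,0.148],"jaw":-1},{"rot":[0.4,0,0],"travel":[0,-0.011,0.148],"jaw":-1}]'
```

```text
time: 0.9
position: [0.4085, 0.2952, 0.2528]
tool_rot: [0.787, 1.424, -0.787]
ft_force: [0.5, 0.5, -0.1]
grip_width: 0.999
time: 1.5
position: [0.4749, 0.0421, 0.2601]
tool_rot: [1.077, 1.289, -1.077]
ft_force: [0.1, -0.5, -0.2]
grip_width: 1.0
```

```bash
python3 -m jog '[{"rot":[0.4,0,0],"travel":[0,-0.005,0.148],"jaw":-1},{"rot":[0.4,0,0],"travel":[0,-0.001,0.148],"jaw":-1},{"rot":[0.4,0,0],"travel":[0,0.005,0.149],"jaw":-1},{"rot":[0.4,0,0],"travel":[0,0.01,0.148],"jaw":-1},{"rot":[0.4,0,0],"travel":[0,0.015,0.147],"jaw":-1},{"rot":[0.3,0,0],"travel":[0,0.018,0.147],"jaw":-1},{"rot":[0,0,0],"travel":[0,0,0],"jaw":-1}]'
python3 - <<'E'
from h import *
np.set_printoptions(precision=4,suppress=True)
s=ctrl.get_state();print(s["time"],s["position"],s["ft_force"],R.from_rotvec(s["tool_rot"]).as_matrix(),s["joint_positions"])
for n,(x,y,w,h) in(("scene",(190,90,160,140)),("top",(175,110,180,150))):
    a=ctrl.get_image(n)[:,:,::-1];cv2.imwrite(f"pics/{n}1.png",a)
    cv2.imwrite(f"pics/{n}1c.png",cv2.resize(a[y:y+h,x:x+w],None,fx=4,fy=4,interpolation=cv2.INTER_CUBIC))
    print(n,proj(n,s["position"]))
E
```

```text
time: 2.2
position: [0.5106, -0.2278, 0.2602]
tool_rot: [1.229, 1.191, -1.236]
ft_force: [-0.4, 0.3, -0.1]
grip_width: 1.005
2.2 [ 0.5106 -0.2278  0.2602] [-0.3951  0.3497 -0.068 ] [[-0.0011  0.9995 -0.0319]
 [-0.0049 -0.0319 -0.9995]
 [-1.     -0.0009  0.0049]] [-0.3315  0.1249  0.7712  1.6494 -0.0833  1.4018  0.4179]
scene [303.2323 173.9998]
top [304.3748 219.0565]
```

View pics/scene1c.png

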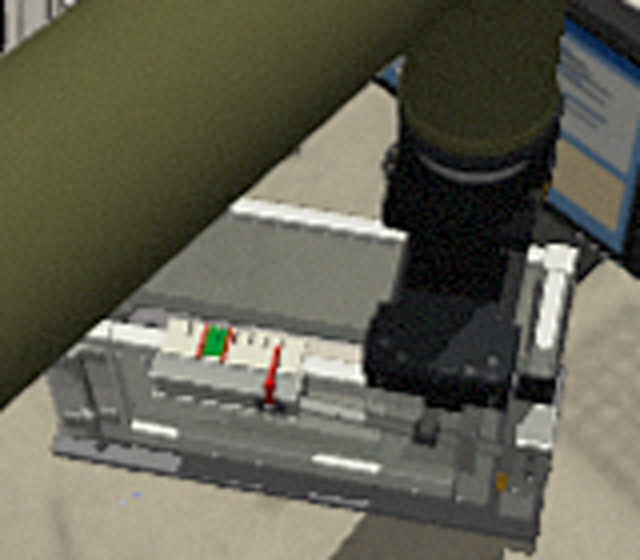

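View pics/top1c.png

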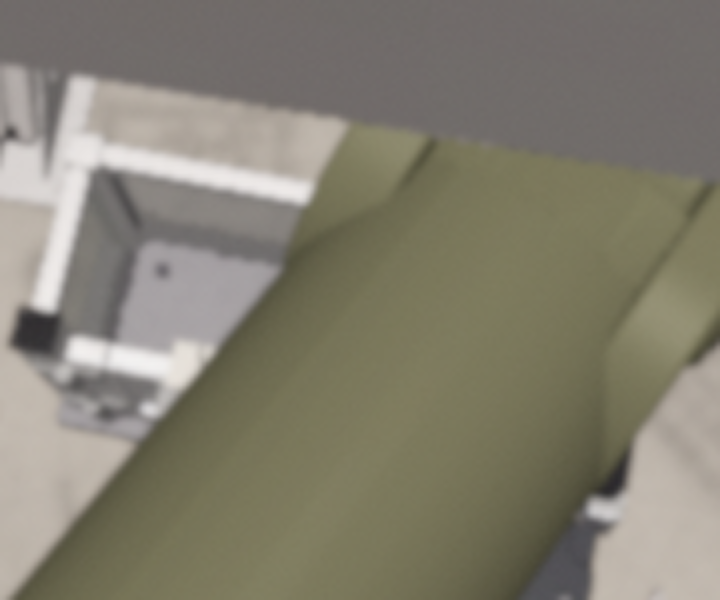

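```bash
python3 -m jog '[{"rot":[0,0,0],"travel":[0.0,0.008,-0.024],"jaw":-1},{"rot":[0,0,0],"travel":[0.1,0,0],"jaw":-1},{"rot":[0,0,0],"travel":[0.1,0,0],"jaw":-1},{"rot":[0,0,0],"travel":[0.06,0,0],"jaw":0},{"rot":[0,0,0],"travel":[0,0,0],"jaw":0.2}]' 15
python3 - <<'E'
from h import *
s=ctrl.get_state();print(s["time"],s["position"],s["ft_force"])
x,y,w,h=190,130,160,120
a=ctrl.get_image("scene")[:,:,::-1]
cv2.imwrite(f"pics/s2c.png",cv2.resize(a[y:y+h,x:x+w],None,fx=5,fy=5,interpolation=cv2.INTER_CUBIC))
E
```

```text
time: 2.8
position: [0.5138, -0.2094, 0.1797]
tool_rot: [1.221, 1.207, -1.224]
ft_force: [-1.0, 0.4, -0.5]
grip_width: 0.894
2.8 [ 0.51375755 -0.20935376  0.17965655] [-1.04271755  0.39471832 -0.54941029]
```

View pics/s2c.png

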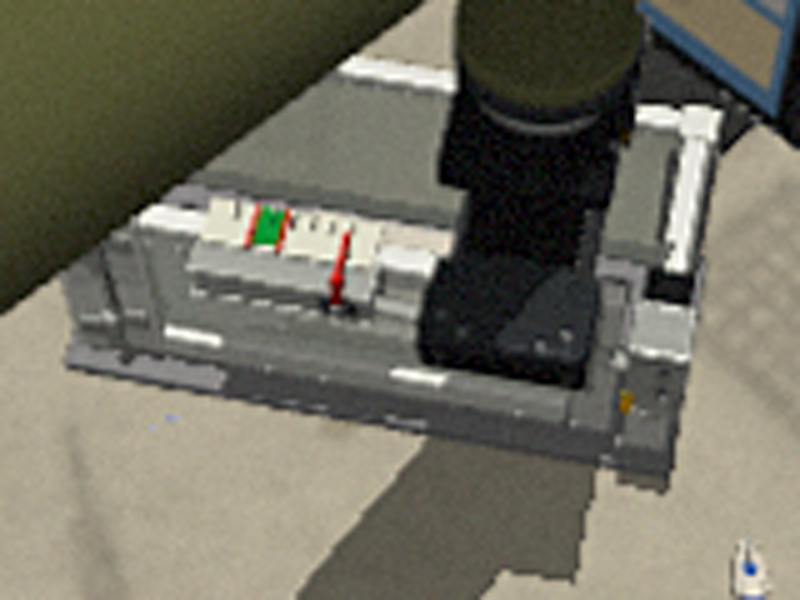

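```bash
python3 -m jog '[{"rot":[0,0,0],"travel":[0,0,0],"jaw":0.2}]' 15;python3 -m jog '[{"rot":[0,0,0],"travel":[0,0,0],"jaw":0.2}]'
```

```text
time: 2.95
position: [0.516, -0.2119, 0.1835]
tool_rot: [1.224, 1.199, -1.222]
ft_force: [0.1, -0.5, 0.6]
grip_width: 0.766
time: 3.05
position: [0.5161, -0.2127, 0.1839]
tool_rot: [1.225, 1.198, -1.222]
ft_force: [0.6, -0.3, 0.7]
grip_width: 0.675
```

```bash
python3 -m jog '[{"rot":[0,0,0],"travel":[0.006,-0.008,0.025],"jaw":0.3},{"rot":[0,0,0],"travel":[0,0,0],"jaw":0.45},{"rot":[0,0,0],"travel":[0,0,0],"jaw":0.45}]' 8;python3 -m jog '[{"rot":[0,0,0],"travel":[0,0,0],"jaw":0.6},{"rot":[0,0,0],"travel":[0,0,0],"jaw":0.6}]'
```

```text
time: 3.35
position: [0.5123, -0.2211, 0.1809]
tool_rot: [1.226, 1.198, -1.225]
ft_force: [0.5, 0.0, -0.7]
grip_width: 0.4
time: 3.55
position: [0.5124, -0.2204, 0.1806]
tool_rot: [1.225, 1.199, -1.224]
ft_force: [-0.7, 0.2, 0.7]
grip_width: 0.245
```

```bash
python3 -m jog '[{"rot":[0,0,0],"travel":[0,0,0],"jaw":1},{"rot":[0,0,0],"travel":[0,0,0],"jaw":1},{"rot":[0,0,0],"travel":[0,0,0],"jaw":1}]' 40; python3 - <<'E'
from h import *
s=ctrl.get_state();print(s["time"],s["position"],s["ft_force"],s["torque"])
x,y,w,h=190,130,160,120
a=ctrl.get_image("scene")[:,:,::-1]
cv2.imwrite(f"pics/s3c.png",cv2.resize(a[y:y+h,x:x+w],None,fx=5,fy=5,interpolation=cv2.INTER_CUBIC))
E
```

```text
time: 3.85
position: [0.5124, -0.2205, 0.1805]
tool_rot: [1.225, 1.199, -1.225]
ft_force: [-0.1, 1.2, 0.4]
grip_width: 0.229
3.85 [ 0.51236938 -0.22049284  0.18054438] [-0.05198105  1.16069382  0.43903717] [-0.12015317  0.06312713 -0.02704354]
```

View pics/s3c.png

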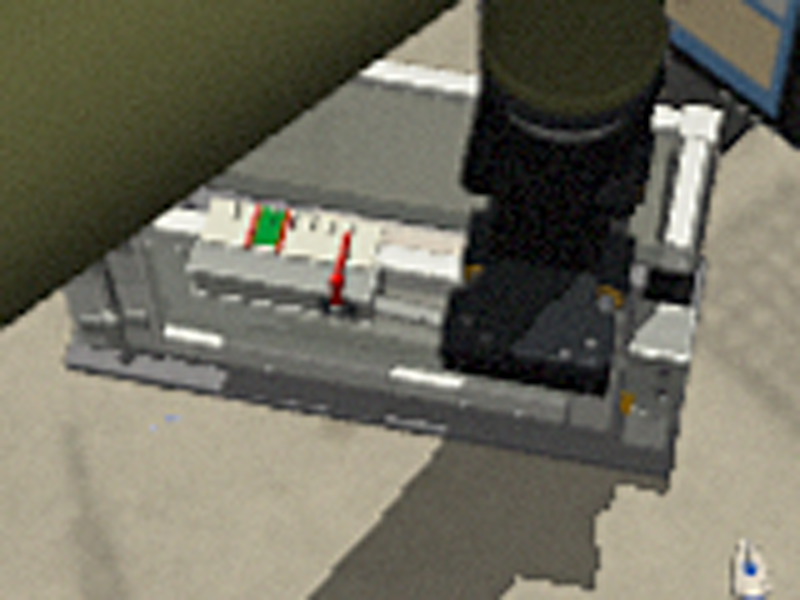

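```bash
python3 -m jog '[{"rot":[0,0,0],"travel":[-0.01,0,-0.005],"jaw":1},{"rot":[0,0,0],"travel":[-0.01,0,-0.005],"jaw":1},{"rot":[0,0,0],"travel":[0,0,0],"jaw":1}]'; python3 -m jog '[{"rot":[0,0,0],"travel":[-0.01,0,-0.005],"jaw":1},{"rot":[0,0,0],"travel":[-0.01,0,-0.006],"jaw":1},{"rot":[0,0,0],"travel":[0,0,0],"jaw":1},{"rot":[0,0,0],"travel":[0,0,0],"jaw":1}]'; python3 - <<'E'
from h import *
s=ctrl.get_state();print(s["time"],s["position"],s["ft_force"],s["torque"])
x,y,w,h=190,130,160,120
a=ctrl.get_image("scene")[:,:,::-1]
cv2.imwrite(f"pics/s4c.png",cv2.resize(a[y:y+h,x:x+w],None,fx=5,fy=5,interpolation=cv2.INTER_CUBIC))
E
```

```text
time: 4.2
position: [0.5124, -0.2173, 0.1866]
tool_rot: [1.224, 1.199, -1.224]
ft_force: [-0.9, -0.6, -3.0]
grip_width: 0.232
time: 4.6
position: [0.5124, -0.2138, 0.1924]
tool_rot: [1.225, 1.2, -1.224]
ft_force: [0.1, -0.5, -3.7]
grip_width: 0.23
4.6 [ 0.51243157 -0.21381211  0.19244101] [ 0.06212431 -0.52049982 -3.72359523] [-0.14096669  0.07125282 -0.02906074]
```

View pics/s4c.png

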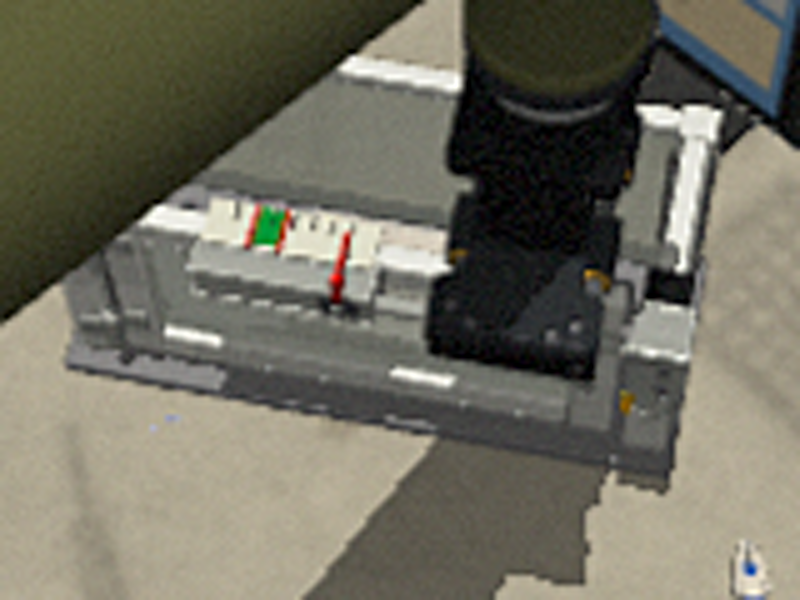

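```bash
python3 - <<'E'
from h import *
s=ctrl.get_state();M=R.from_rotvec(s["tool_rot"]).as_matrix();print(M.round(4))
print(M.T@np.array([.019,1,0])*.006/.3)
E
```

```text
[[-3.000e-04  9.998e-01 -2.070e-02]
 [ 5.000e-04 -2.070e-02 -9.998e-01]
 [-1.000e+00 -3.000e-04 -5.000e-04]]
[ 9.40784040e-06 -3.46117063e-05 -2.00035775e-02]
```

```bash
python3 -m jog '[{"rot":[0,0,0],"travel":[0,0,-0.01],"jaw":1},{"rot":[0,0,0],"travel":[0,0,-0.02],"jaw":1},{"rot":[0,0,0],"travel":[0,0,-0.02],"jaw":1},{"rot":[0,0,0],"travel":[0,0,0],"jaw":1}]';python3 -m jog '[{"rot":[0,0,0],"travel":[0,0,-0.02],"jaw":1},{"rot":[0,0,0],"travel":[0,0,-0.02],"jaw":1},{"rot":[0,0,0],"travel":[0,0,-0.02],"jaw":1},{"rot":[0,0,0],"travel":[0,0,-0.02],"jaw":1},{"rot":[0,0,0],"travel":[0,0,-0.012],"jaw":1},{"rot":[0,0,0],"travel":[0,0,0],"jaw":1},{"rot":[0,0,0],"travel":[0,0,0],"jaw":1}]'; python3 - <<'E'
from h import *
s=ctrl.get_state();print(s["time"],s["position"],s["ft_force"],s["torque"])
x,y,w,h=190,130,160,120
a=ctrl.get_image("scene")[:,:,::-1]
cv2.imwrite(f"pics/s5c.png",cv2.resize(a[y:y+h,x:x+w],None,fx=5,fy=5,interpolation=cv2.INTER_CUBIC))
E
```

```text
time: 5.05
position: [0.5131, -0.1987, 0.1929]
tool_rot: [1.224, 1.199, -1.224]
ft_force: [0.4, -4.7, -0.3]
grip_width: 0.229
time: 5.75
position: [0.5135, -0.173, 0.1931]
tool_rot: [1.224, 1.197, -1.225]
ft_force: [0.5, -6.0, 0.2]
grip_width: 0.235
5.75 [ 0.51348827 -0.17295831  0.19314867] [ 0.46665465 -6.0105187   0.2272843 ] [-1.54999859  0.19593357 -0.01233734]
```

View pics/s5c.png

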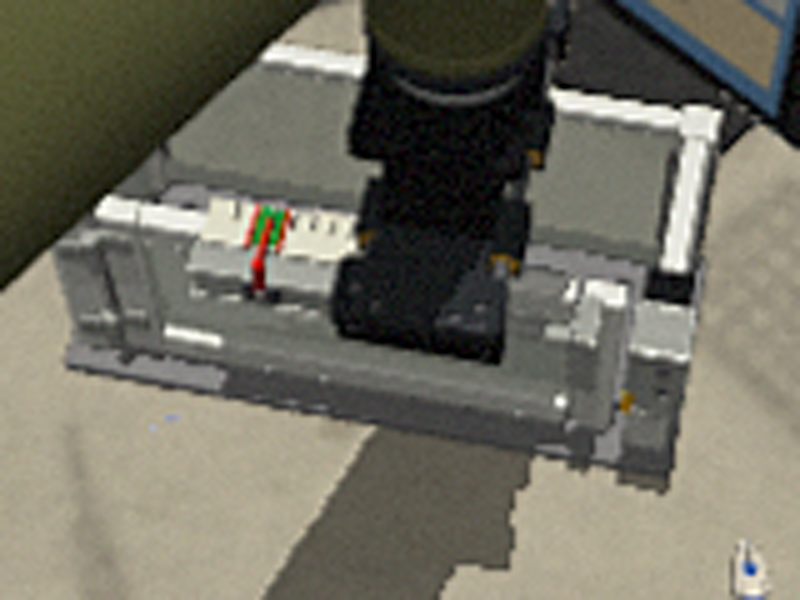

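```bash
python3 -m jog '[{"rot":[0.172,0,0],"travel":[0,-0.0096,-0.0011],"jaw":1},{"rot":[0.344,0,0],"travel":[0,-0.0192,-0.0022],"jaw":1},{"rot":[0.344,0,0],"travel":[0,-0.0192,-0.0022],"jaw":1},{"rot":[0.344,0,0],"travel":[0,-0.0192,-0.0022],"jaw":1},{"rot":[0.344,0,0],"travel":[0,-0.0192,-0.0022],"jaw":1},{"rot":[0.172,0,0],"travel":[0,-0.0096,-0.0011],"jaw":1},{"rot":[0,0,0],"travel":[0,0,0],"jaw":1},{"rot":[0,0,0],"travel":[0,0,0],"jaw":1}]'; python3 - <<'E'
from h import *
s=ctrl.get_state();print(s["time"],s["position"],s["ft_force"],s["torque"],R.from_rotvec(s["tool_rot"]).as_matrix().round(4))
r=np.array([-.0195,-.192])
for th in(.15,.36):
    c,q=np.cos(th),np.sin(th);print(th,np.array([.533,.019])+[c*r[0]+q*r[1],-q*r[0]+c*r[1]])
x,y,w,h=190,130,160,120
a=ctrl.get_image("scene")[:,:,::-1]
cv2.imwrite(f"pics/s6c.png",cv2.resize(a[y:y+h,x:x+w],None,fx=5,fy=5,interpolation=cv2.INTER_CUBIC))
E
```

```text
time: 6.6
position: [0.4855, -0.1678, 0.1935]
tool_rot: [1.334, 1.119, -1.334]
ft_force: [0.5, -6.9, 0.5]
grip_width: 0.232
6.6 [ 0.48545329 -0.16780949  0.19348913] [ 0.50459649 -6.85572285  0.52136307] [-1.73612964  0.06891124 -0.02368068] [[ 0.0023  0.9852 -0.1713]
 [-0.0024 -0.1713 -0.9852]
 [-1.      0.0026  0.0019]]
0.15 [ 0.48502684 -0.16793   ]
0.36 [ 0.44711336 -0.15382284]
```

View pics/s6c.png

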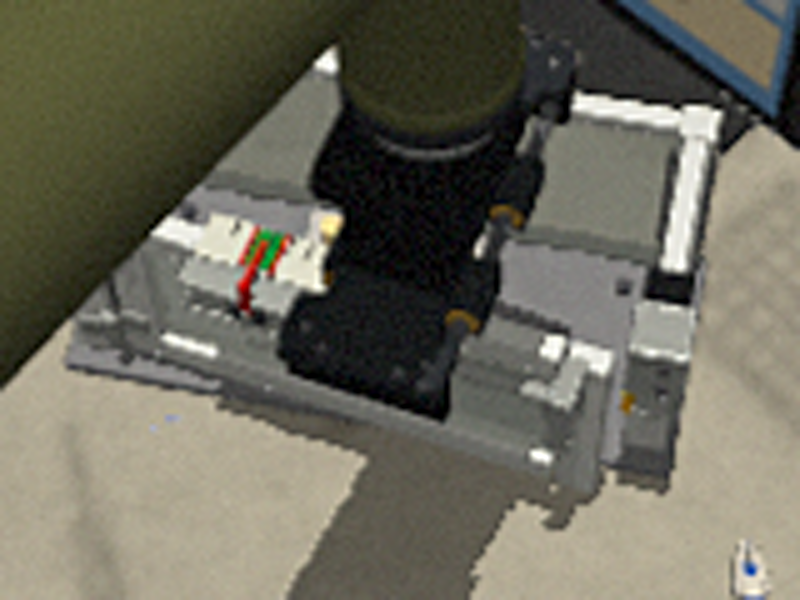

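```bash
python3 - <<'E'
import cv2
for k in(5,6):
    a=cv2.imread(f"pics/s{k}c.png")[180:340,160:370]
    cv2.imwrite(f"pics/s{k}z.png",cv2.resize(a,None,fx=3,fy=3,interpolation=cv2.INTER_CUBIC))
E
```

```text
(no output)
```

View pics/s6z.png

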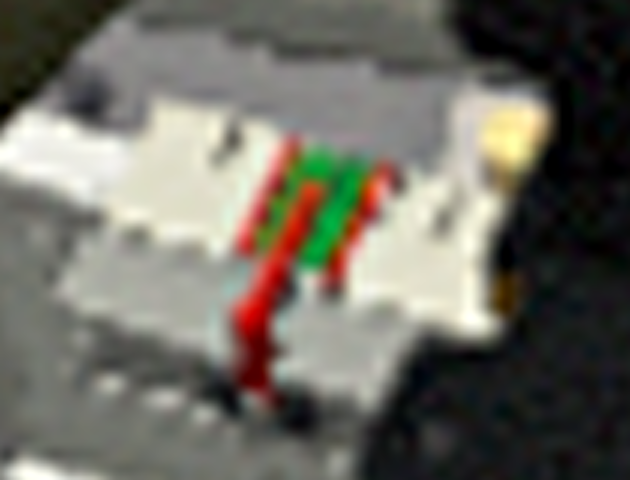

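View pics/s5z.png

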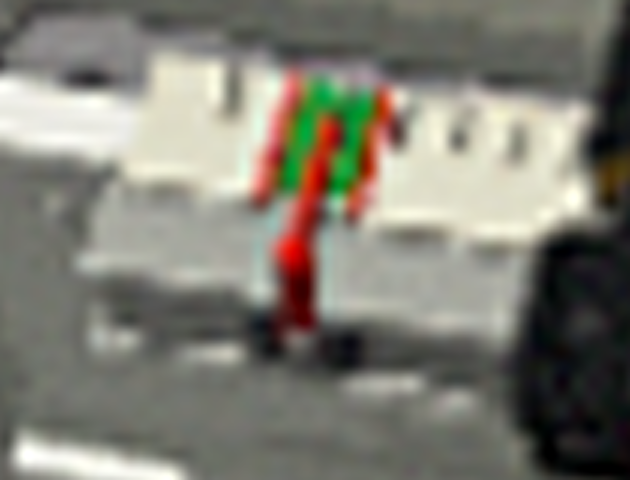

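```bash
python3 -m jog '[{"rot":[0.172,0,0],"travel":[0,-0.0096,-0.0007],"jaw":1},{"rot":[0.344,0,0],"travel":[0,-0.0192,-0.0014],"jaw":1},{"rot":[0.344,0,0],"travel":[0,-0.0192,-0.0014],"jaw":1},{"rot":[0.344,0,0],"travel":[0,-0.0192,-0.0014],"jaw":1},{"rot":[0.344,0,0],"travel":[0,-0.0192,-0.0014],"jaw":1},{"rot":[0.344,0,0],"travel":[0,-0.0192,-0.0014],"jaw":1},{"rot":[0.344,0,0],"travel":[0,-0.0192,-0.0014],"jaw":1},{"rot":[0.172,0,0],"travel":[0,-0.0096,-0.0007],"jaw":1}]';python3 -m jog '[{"rot":[0,0,0],"travel":[0,0,0],"jaw":1},{"rot":[0,0,0],"travel":[0,0,0],"jaw":1},{"rot":[0,0,0],"travel":[0,0,0],"jaw":1}]'; python3 - <<'E'
from h import *
s=ctrl.get_state();print(s["time"],s["position"],s["ft_force"],s["torque"],R.from_rotvec(s["tool_rot"]).as_matrix().round(4))
x,y,w,h=180,130,170,125
a=ctrl.get_image("scene")[:,:,::-1]
cv2.imwrite("pics/scene7.png",a)
cv2.imwrite(f"pics/s7c.png",cv2.resize(a[y:y+h,x:x+w],None,fx=4.7,fy=4.7,interpolation=cv2.INTER_CUBIC))
cv2.imwrite(f"pics/s7z.png",cv2.resize(a[165:205,215:275],None,fx=13,fy=13,interpolation=cv2.INTER_CUBIC))
E
```

```text
time: 7.45
position: [0.4467, -0.1544, 0.1933]
tool_rot: [1.485, 1.0, -1.485]
ft_force: [-0.9, -8.4, 0.4]
grip_width: 0.234
time: 7.75
position: [0.4471, -0.1545, 0.1933]
tool_rot: [1.484, 1.001, -1.484]
ft_force: [0.1, -6.8, -0.3]
grip_width: 0.23
7.75 [ 0.4470636  -0.15446228  0.19333159] [ 0.09388666 -6.79139304 -0.32609768] [-1.78667468  0.19491318 -0.00473151] [[ 0.0013  0.9279 -0.3729]
 [-0.0023 -0.3729 -0.9279]
 [-1.      0.002   0.0016]]
```

View pics/s7c.png

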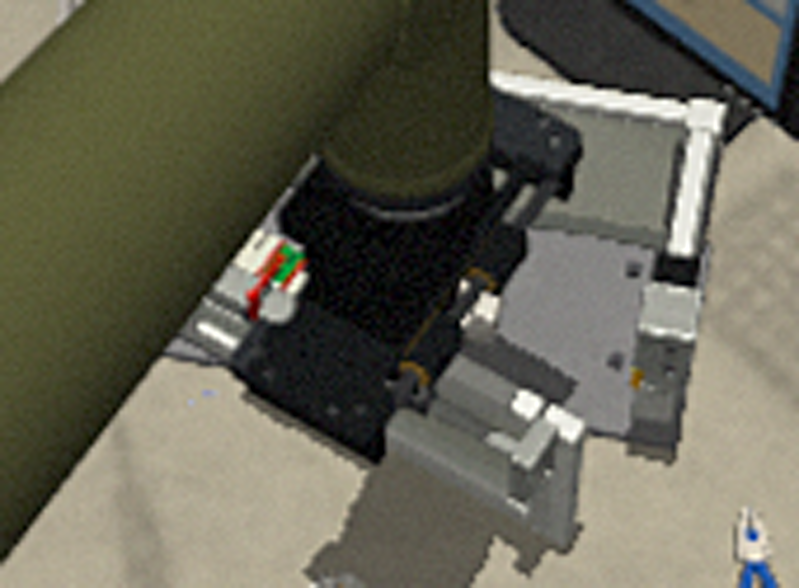

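View pics/s7z.png

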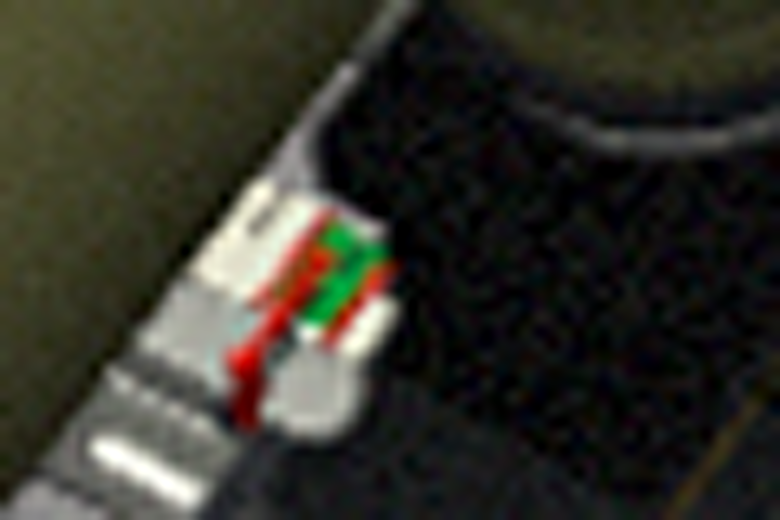

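```bash
python3 - <<'E'
import cv2
a=cv2.imread("pics/scene7.png")[200:255,260:315]
cv2.imwrite("pics/s7e.png",cv2.resize(a,None,fx=10,fy=10,interpolation=cv2.INTER_CUBIC))
a=cv2.imread("pics/scene0.png")[175:230,290:345]
cv2.imwrite("pics/s0e.png",cv2.resize(a,None,fx=10,fy=10,interpolation=cv2.INTER_CUBIC))
E
```

```text
(no output)
```

View pics/s7e.png

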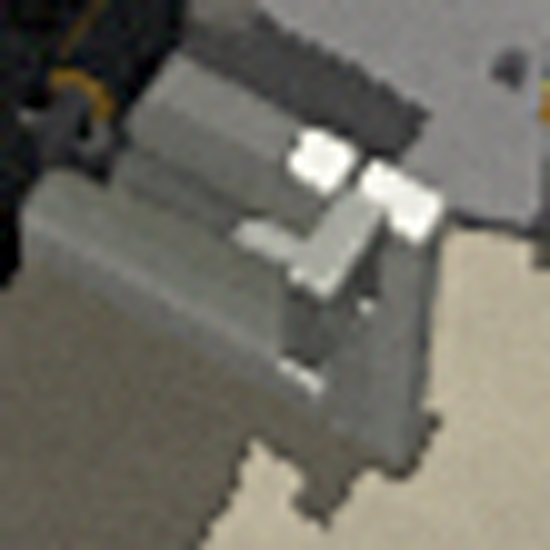

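View pics/s0e.png

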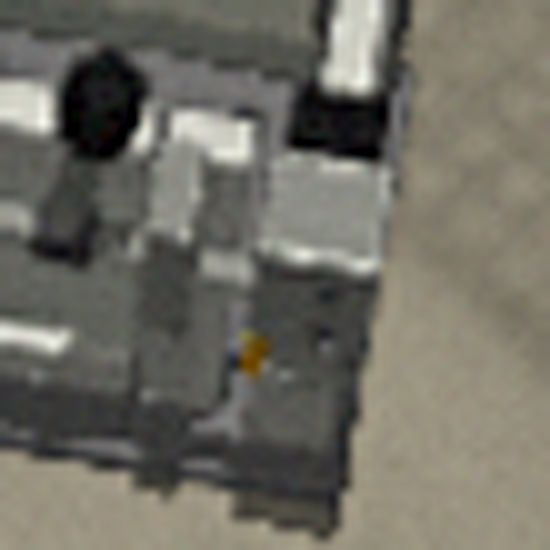

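```bash
python3 -m jog '[{"rot":[0,0,0],"travel":[0,0,0.004],"jaw":1},{"rot":[0,0,0],"travel":[0,0,0.004],"jaw":1},{"rot":[0,0,0],"travel":[0,0,0],"jaw":1},{"rot":[0,0,0],"travel":[0,0,0],"jaw":1},{"rot":[0,0,0],"travel":[0,0,0],"jaw":1}]'; python3 - <<'E'
from h import *
s=ctrl.get_state();print(s["time"],s["position"],s["ft_force"])
a=ctrl.get_image("scene")[:,:,::-1]
cv2.imwrite("pics/scene8.png",a)
cv2.imwrite(f"pics/s8z.png",cv2.resize(a[165:205,215:275],None,fx=13,fy=13,interpolation=cv2.INTER_CUBIC))
# predicted gate points
h=np.array([.533,.019])
def gp(u,w,z,th):  # u guard-x offset, w offset toward hinge(-), rel hinge
    ang=-.019-th;c,q=np.cos(ang),np.sin(ang)
    return [h[0]+c*u-q*w,h[1]+q*u+c*w,z]
for th in(0,.3,.36,.42):
    print(th,[proj("scene",gp(u,-.278,.16,th)).round(1) for u in(.004,.011,.018)])
E
```

```text
time: 8.3
position: [0.4463, -0.1567, 0.1933]
tool_rot: [1.484, 1.001, -1.484]
ft_force: [0.1, -7.1, -1.0]
grip_width: 0.232
8.3 [ 0.44626757 -0.15665227  0.19333411] [ 0.08177315 -7.09406128 -0.97816334]
0 [array([315. , 190.2]), array([315.5, 187.9]), array([315.9, 185.5])]
0.3 [array([305.1, 218.4]), array([306.4, 216.1]), array([307.7, 213.8])]
0.36 [array([301.9, 223.8]), array([303.4, 221.6]), array([304.9, 219.3])]
0.42 [array([298.3, 229.1]), array([299.9, 226.9]), array([301.6, 224.8])]
```

View pics/s8z.png

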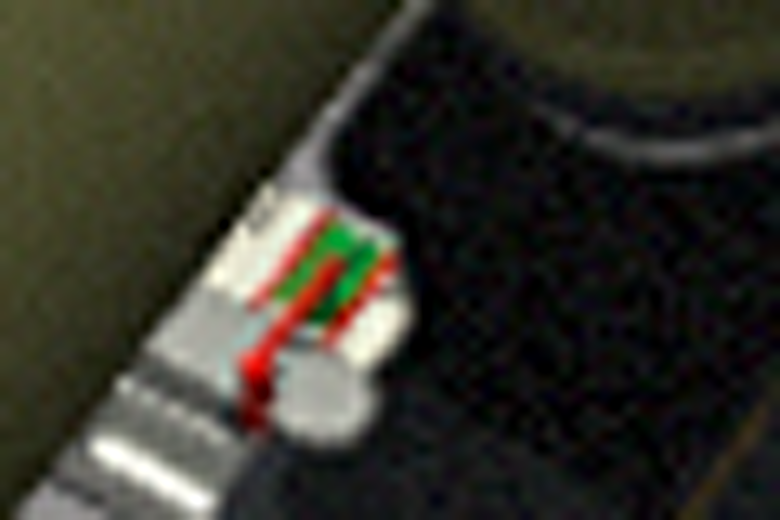

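```bash
python3 -m jog '[{"rot":[0,0,0],"travel":[0,0,0],"jaw":1},{"rot":[0,0,0],"travel":[0,0,0],"jaw":1},{"rot":[0,0,0],"travel":[0,0,0],"jaw":1},{"rot":[0,0,0],"travel":[0,0,0],"jaw":1}]'; python3 - <<'E'
from h import *
s=ctrl.get_state();print(s["qd"].round(4),s["ft_force"])
a=ctrl.get_image("scene")[:,:,::-1]
b=cv2.imread("pics/scene8.png");print(cv2.absdiff(a.copy(),b)[160:260,200:330].mean())
print(ctrl.close_job())
E
```

```text
time: 8.75
position: [0.4462, -0.1566, 0.1933]
tool_rot: [1.484, 1.001, -1.484]
ft_force: [-0.7, -6.2, 1.0]
grip_width: 0.228
[ 0.0014 -0.0023 -0.0006 -0.0002 -0.0013 -0.0021 -0.001 ] [-0.70294451 -6.22670877  1.04083183]
3.5675384615384615
the job is handed in; nothing more can be done
None
```

The bolt is drawn back, the gate is open by about 10 cm, and the arm is still gripping the knob. The job was handed in at about 8.8 s.

**What I did**
1. I pinched the knob from above at 40 N.
2. I lifted it 12 mm along the bolt's arc; the wrist felt only about 4 N.
3. I drew it back about 41 mm with the gate shut. The picture showed the pointer mid-way in the green field.
4. I swung the gate about 0.36 rad. The pointer had drifted towards the left red line (about 0.045), so I let it back about 2.4 mm to the middle of the field.

**Last checks**
- **Pointer:** near the middle of the green field.
- **Gate opening:** the free edge in the picture matched 0.35–0.37 rad, about 10 cm. I measured this just before the 2.4 mm correction along the gate, and did not measure it again afterwards.
- **Stillness:** the arm stood still, with joint speeds of about 0.002 rad/s or less. The wrist force was about 6 N, roughly what the springs account for. The last two pictures differed slightly (3.6 grey levels on average), which I put down to image noise but did not check.
- **Other things on the bench:** the arm never went near them, but I did not compare their positions at the end.

The two cameras disagreed by about 5 mm on the knob's position. I took the mean, and the knob was well centred when gripped (under 1 N sideways on closing).

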